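Pack up the rocking sign stand

ROBOT

A 6-joint arm with a two-finger parallel gripper is mounted at the origin on the work surface. World frame = base frame: x ahead of the robot, y to its left, z up, the work surface at z = 0. Lengths are in m, angles in rad, forces in N, time in s.
With the tool pointing down it reaches from about 0.35 to 0.975 m from the base axis. Payload 7.1 kg.
Tool frame: the origin (TCP) lies midway between the tips of the shut fingers; the grasp point (between the pads) lies 19 mm behind it; z points along the fingers, y is the line along which they close (so a half turn about z gives the same grasp; the last joint's range is limited). The gripper opens to 88 mm and grips with 3 to 60 N. Pads are 20 mm wide; open, the fingers measure 115 mm over their backs; the gripper's body (75 mm by 178 mm) begins 61 mm behind the grasp point.
Start: joints at [-1.177, 0.423, 1.63, -0, 1.089, -0.019], TCP at [0.251, -0.572, 0.223] pointing down, gripper open.
Joint ranges: [-3, 3], [-0.9, 2.11], [0.09, 2.58], [-1.31, 4.45], [0.11, 2.69], [-2.54, 2.54]. Speed limits (rad/s): [2.39, 2.39, 3.01, 3.14, 3.14, 3.14].

INTERFACE

Orientations are given as a unit quaternion [w, x, y, z].
In Python, from station import move_pose, movel, movej, command_gripper, wait, inverse_kinematics, read_camera, camera_info, MotionError, job_done, get_time, get_joint_pos, get_qvel, get_effort, get_tcp_pos, get_ee_rot, get_ft_force, get_ft_torque, get_grip_width, get_finger_force gives the robot as it stands. Calls block until the motion is done:
- move_pose(position, orientation): joint-space move of the TCP to a pose.
- movel(position, frame=None, v=0.15, until_force=None): straight line of the TCP; frame=None keeps the orientation; v is the mean speed in m/s. With until_force (N) it stops when the force on the tool has changed by that much, and returns True; else False.
- movej(angles): joint-space move.
- command_gripper(opening): opening from 0.0 (shut) to 1.0 (fully open); the grip force is fixed at half the most; returns when the fingers have stopped.
- wait(seconds).
- inverse_kinematics(position, orientation): joint angles nearest the present ones, or None.
- read_camera(name): name is "side" or "top" or "wrist"; returns the picture (384x512x3 uint8, red, green, blue); there is no depth.
- camera_info(name): a dict with "intrinsics" (3x3 intrinsics, pixels), "T" (4x4, takes a point from camera to world coordinates); the wrist camera has in their place "tool_from_camera" (4x4, takes a point from camera to tool coordinates, whose origin is the TCP and whose axes are the flange's). Camera axes: x right, y up, looking along -z (the intrinsics and any distortion apply to the point x, -y, -z); pixel columns grow to the right and rows downward; lengths in m; the calibration is good to about 2 mm. A picture is of the moment at which its call begins: read the wrist's pose just before it. camera_info takes no time and is no camera call.
A pose or a line that the arm cannot do raises MotionError and nothing moves.
- job_done(): hands the job in; it is judged then, once.
Readings, each from a call of its own:
- get_time(): time.
- get_joint_pos(): joint angles.
- get_qvel(): joint speeds.
- get_effort(): joint torques, N m.
- get_tcp_pos(): TCP position.
- get_ee_rot(): TCP orientation.
- get_ft_force(): force on the tool from outside, world axes, zero at the start.
- get_ft_torque(): the same for the moment, N m.
- get_grip_width(): opening from 0.0 (shut) to 1.0 (fully open).
- get_finger_force(): force on a finger pad.
Only numpy, scipy, OpenCV 4.12 (cv2) and the standard library are available. Lean on these libraries where they do the work, as an engineer would, in place of code of your own. Each camera call takes 0.05 s, during which the arm holds its last target. There are 200 camera calls.

TASK

The round sign's four-legged stand rocks because its near foot is short: slide thin packing plates under that foot, each flat on top of the packing already there and pushed fully home, until no further plate fits. Then press down firmly on the leg above that foot to check that it no longer rocks, and let go. Leave the thick block where it is, and do not shift the spool, jar or mug.

Things in the scene. Friction and masses are not known exactly. Their poses are not given: they have to be found in the camera images.
- guide: Fixed steel guide. Origin: on the bench top (z = 0) straight below the centre of the stand's short foot. +x: the direction packing is slid in (level, away from the robot, varying yaw). Two rails, inner faces at y = -27 and +27 mm, 26 mm high, from x = -25 to +38 mm; before them (-x) is free bench. Packing is 120 mm long; home, its middle is at x = -29 mm, its tail end at x = -89 mm.
- stop (a point): Middle of the line between the guide's two stop lips, at guide x = +31 mm, 26 mm above the bench: packing that is home touches the lips with its leading end. The lips stand by the rails, 26 mm high.
- stand (a joint): Rocking angle of the stand about the level line through its two side feet, 200 mm beyond the short foot: 0 at rest, grows as the short foot is pressed down (0.005 rad per mm), at most 0.125. Back-heavy: it returns to 0 when let go; tipping it takes roughly 3 N on the short foot.
- foot_sole (a point): Centre of the sole of the short foot (round, 36 mm across). At rest it is 26 mm above the bench, so packing is built up to 24 mm: three thin plates, or the block and one plate on top. The last plate slides in with 2 mm to spare.
- foot_top (a point): Point on the flat top of the stand's near leg, straight above the centre of the short foot, 55 mm above the bench at rest. The leg is a level bar 24 mm wide and 18 mm high; it begins 10 mm before this point (towards the robot), the foot 18 mm before it. The round sign, about 80 mm high, begins 75 mm beyond.
- plate_a_mid (a point): Thin wooden packing plate, 120 x 44 x 8 mm (its x, y, z). This point is its middle (half-way up, 4 mm above its underside); x runs along its length. Three identical ones (plate_a, plate_b, plate_c). At the start it lies loose and flat on the bench.
- plate_b_mid (a point): Thin wooden packing plate, 120 x 44 x 8 mm (its x, y, z). This point is its middle (half-way up, 4 mm above its underside); x runs along its length. Three identical ones (plate_a, plate_b, plate_c). At the start it lies loose and flat on the bench.
- plate_c_mid (a point): Thin wooden packing plate, 120 x 44 x 8 mm (its x, y, z). This point is its middle (half-way up, 4 mm above its underside); x runs along its length. Three identical ones (plate_a, plate_b, plate_c). At the start it is either already home in the guide under the short foot (then the block lies on the bench), or flat on the bench (then the block is under the foot).
- block_mid (a point): Thick wooden block, 120 x 44 x 16 mm (x, y, z). This point is its middle (8 mm above its underside); x runs along its length. At the start it is either home in the guide under the short foot or lying on the bench. It must stay where it is.
- spool: Bystander, not to be disturbed: loose green spool standing on the bench, 64 mm across, 40 mm high; origin at the centre of its underside.
- jar: Bystander, not to be disturbed: loose jar, 56 mm across, 75 mm high; origin at the centre of its underside.
- mug: Bystander, not to be disturbed: loose white mug, 80 mm across, 95 mm high; origin at the centre of its underside.
Not all that is in view belongs to the job. What is shaped like the part that bears plate_b_mid but grey is not meant.

How it is judged:
On the way, in this order (a step that is already met when the one before it is completed fails the run):
1. the packing under the short foot is built up to 24 mm, its top plate flat and home, and the plates are let go (((x of plate_a_mid in the frame of guide between -0.042 and -0.018 m and y of plate_a_mid in the frame of guide between -0.009 and 0.009 m and height (world z) of plate_a_mid between 0.0175 and 0.0225 m and angle between plate_a_mid's own z axis and vertical below 0.06 rad and angle between the x axis of plate_a_mid and the x axis of guide, either way round below 0.12 rad) or (x of plate_b_mid in the frame of guide between -0.042 and -0.018 m and y of plate_b_mid in the frame of guide between -0.009 and 0.009 m and height (world z) of plate_b_mid between 0.0175 and 0.0225 m and angle between plate_b_mid's own z axis and vertical below 0.06 rad and angle between the x axis of plate_b_mid and the x axis of guide, either way round below 0.12 rad) or (x of plate_c_mid in the frame of guide between -0.042 and -0.018 m and y of plate_c_mid in the frame of guide between -0.009 and 0.009 m and height (world z) of plate_c_mid between 0.0175 and 0.0225 m and angle between plate_c_mid's own z axis and vertical below 0.06 rad and angle between the x axis of plate_c_mid and the x axis of guide, either way round below 0.12 rad)) and contact force between the fingers and plate_a below 0.2 N and contact force between the fingers and plate_b below 0.2 N and contact force between the fingers and plate_c below 0.2 N and linear speed of each of plate_a, plate_b, plate_c below 0.02 m/s), for 0.2 s.
2. the fingers press on the stand with more than 5 N and it gives less than 4 mm (((x of plate_a_mid in the frame of guide between -0.042 and -0.018 m and y of plate_a_mid in the frame of guide between -0.009 and 0.009 m and height (world z) of plate_a_mid between 0.0175 and 0.0225 m and angle between plate_a_mid's own z axis and vertical below 0.06 rad and angle between the x axis of plate_a_mid and the x axis of guide, either way round below 0.12 rad) or (x of plate_b_mid in the frame of guide between -0.042 and -0.018 m and y of plate_b_mid in the frame of guide between -0.009 and 0.009 m and height (world z) of plate_b_mid between 0.0175 and 0.0225 m and angle between plate_b_mid's own z axis and vertical below 0.06 rad and angle between the x axis of plate_b_mid and the x axis of guide, either way round below 0.12 rad) or (x of plate_c_mid in the frame of guide between -0.042 and -0.018 m and y of plate_c_mid in the frame of guide between -0.009 and 0.009 m and height (world z) of plate_c_mid between 0.0175 and 0.0225 m and angle between plate_c_mid's own z axis and vertical below 0.06 rad and angle between the x axis of plate_c_mid and the x axis of guide, either way round below 0.12 rad)) and contact force between the fingers and stand above 5 N and value of joint stand below 0.02 rad), for 0.2 s.
At the end, for the whole second after the job is handed in: A thin plate tops 24 mm of packing under the short foot: within 12 mm of home along the guide, 9 mm across it, in line within 0.12 rad, flat and at rest; stand at rest under 0.02 rad; block moved under 20 mm; spool, jar and mug under 30 mm (((x of plate_a_mid in the frame of guide between -0.042 and -0.018 m and y of plate_a_mid in the frame of guide between -0.009 and 0.009 m and height (world z) of plate_a_mid between 0.0175 and 0.0225 m and angle between plate_a_mid's own z axis and vertical below 0.06 rad and angle between the x axis of plate_a_mid and the x axis of guide, either way round below 0.12 rad) or (x of plate_b_mid in the frame of guide between -0.042 and -0.018 m and y of plate_b_mid in the frame of guide between -0.009 and 0.009 m and height (world z) of plate_b_mid between 0.0175 and 0.0225 m and angle between plate_b_mid's own z axis and vertical below 0.06 rad and angle between the x axis of plate_b_mid and the x axis of guide, either way round below 0.12 rad) or (x of plate_c_mid in the frame of guide between -0.042 and -0.018 m and y of plate_c_mid in the frame of guide between -0.009 and 0.009 m and height (world z) of plate_c_mid between 0.0175 and 0.0225 m and angle between plate_c_mid's own z axis and vertical below 0.06 rad and angle between the x axis of plate_c_mid and the x axis of guide, either way round below 0.12 rad)) and value of joint stand below 0.02 rad and linear speed of each of plate_a, plate_b, plate_c below 0.02 m/s and distance of block_mid from where it was at the start of the episode below 0.02 m and distance of each of spool, jar, mug from where it was at the start of the episode below 0.03 m); the robot touches nothing.
It fails at once if the thick block is carried off or knocked away (more than 20 mm) (distance of block_mid from where it was at the start of the episode above 0.02 m).
It fails at once if the spool, jar or mug is displaced by more than 30 mm (distance of any of spool, jar, mug from where it was at the start of the episode above 0.03 m).
It also fails if it takes over 72 s, if anything falls off the work surface, if the arm or the gripper's body presses on something with over 40 N, if the wrist force passes 120 N, or if a joint passes its speed limit or range.

## Working session

There is one attempt and no reset: what is moved stays moved. The work goes in short steps, each a Python script; the robot and the scene stay as the last script left them, time stands still between calls to the robot, and variables do not carry over. Pictures are saved under pics/ and viewed, at most 10 in all, crops included, and the job is handed in when it is done.

```bash
ls; mkdir -p pics
python3 - <<'E'
from station import *
import cv2,numpy as np
for n in("top","side"):
    im=read_camera(n);cv2.imwrite(f"pics/{n}0.png",cv2.resize(im[:,:,::-1],(800,600),interpolation=cv2.INTER_CUBIC))
    c=camera_info(n);print(n,c)
print(camera_info("wrist"),get_ee_rot(),get_time())
E
```

```text
pics
top {'intrinsics': array([[392.77552553,   0.        , 252.86480585],
       [  0.        , 392.77552553, 199.96862528],
       [  0.        ,   0.        ,   1.        ]]), 'T': array([[-0.01427282,  0.99520781, -0.09673522,  0.42028082],
       [-0.99989527, -0.01397409,  0.00376491,  0.00534557],
       [ 0.00239508,  0.09677883,  0.99530303,  1.1360872 ],
       [ 0.        ,  0.        ,  0.        ,  1.        ]])}
side {'intrinsics': array([[495.8356213 ,   0.        , 256.31220851],
       [  0.        , 495.8356213 , 192.01487108],
       [  0.        ,   0.        ,   1.        ]]), 'T': array([[-0.92632373,  0.21902428, -0.30651707, -0.03593754],
       [-0.37638955, -0.57257134,  0.72834948,  1.30240731],
       [-0.01597667,  0.79005723,  0.61282487,  1.17508666],
       [ 0.        ,  0.        ,  0.        ,  1.        ]])}
{'intrinsics': array([[329.67837917,   0.        , 261.09082897],
       [  0.        , 329.67837917, 192.02182483],
       [  0.        ,   0.        ,   1.        ]]), 'tool_from_camera': array([[ 3.74660290e-04,  9.55854642e-01,  2.93839688e-01,
         8.07009654e-02],
       [ 9.99999771e-01, -1.92512808e-04, -6.48809370e-04,
         1.31993017e-03],
       [-5.63599545e-04,  2.93839864e-01, -9.55854495e-01,
        -1.62424513e-01],
       [ 0.00000000e+00,  0.00000000e+00,  0.00000000e+00,
         1.00000000e+00]])} [-6.56888218e-04  9.78775039e-01  2.04936518e-01 -1.22239527e-04] 0.1
```

View pics/top0.png

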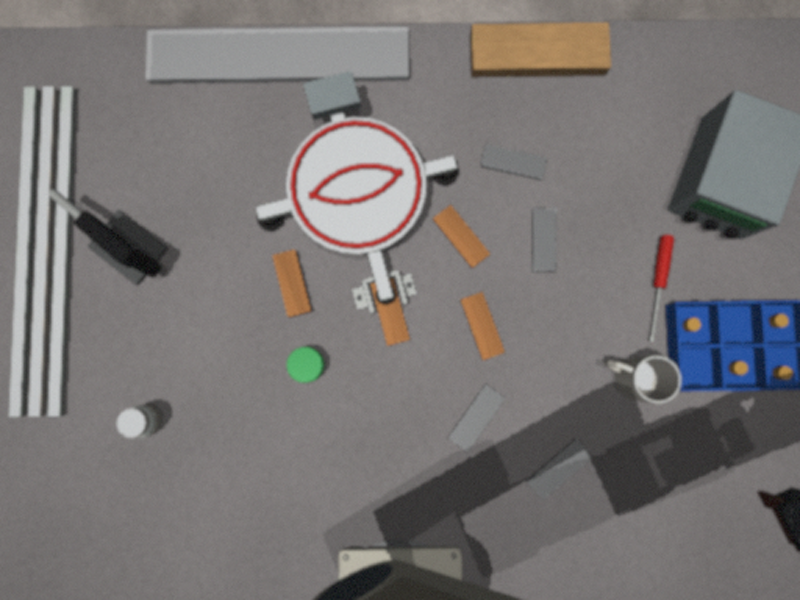

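View pics/side0.png

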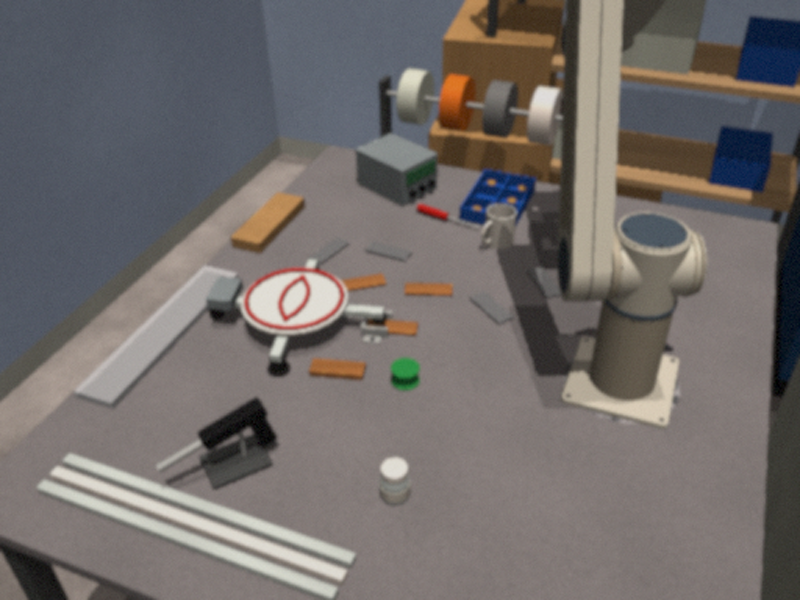

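The top view shows four orange pieces: at (292,283), (390,312, in the guide), (461,236) and (482,326). The spool is at (305,365), the jar at (133,422) and the mug at (655,378). I'll enlarge these and segment the orange pieces.

```bash
cat > h.py <<'E'
from station import *
import cv2,numpy as np
def ray(n,u,v,z,T=None):
    c=camera_info(n);K=c["intrinsics"];T=c["T"] if T is None else T
    p=np.linalg.solve(K,[u,v,1]);d=T[:3,:3]@[p[0],-p[1],-p[2]];o=T[:3,3]
    return o+d*(z-o[2])/d[2]
def proj(n,P,T=None):
    c=camera_info(n);T=c["T"] if T is None else T
    p=np.linalg.inv(T)@np.r_[P,1];q=c["intrinsics"]@[p[0],-p[1],-p[2]];return q[:2]/q[2]
def orange(im,amin=80):
    hsv=cv2.cvtColor(im,cv2.COLOR_RGB2HSV);m=cv2.inRange(hsv,(5,110,60),(22,255,255))
    cs,_=cv2.findContours(m,cv2.RETR_EXTERNAL,cv2.CHAIN_APPROX_NONE)
    return [c for c in cs if cv2.contourArea(c)>amin]
E
python3 - <<'E'
from h import *
im=read_camera("top");s=read_camera("side")
for c in orange(im):
    r=cv2.minAreaRect(c);P=np.array([ray("top",*p,0.008)[:2] for p in cv2.boxPoints(r)])
    e=P[1]-P[0],P[2]-P[1];l=max(e,key=np.linalg.norm)
    print(np.round(r[0],1),P.mean(0).round(4),[round(np.linalg.norm(x),4) for x in e],round(np.degrees(np.arctan2(l[1],l[0])),1))
print("spool",ray("top",305*.64,365*.64,.04),"jar",ray("top",133*.64,422*.64,.075),"guide foot top",ray("top",385*.64,295*.64,.055))
a=cv2.resize(im[130:240,160:330],(800,518),interpolation=cv2.INTER_CUBIC)
b=cv2.resize(s[165:260,180:330],(800,507),interpolation=cv2.INTER_CUBIC)
cv2.imwrite("pics/t1.png",a[:,:,::-1]);cv2.imwrite("pics/s1.png",b[:,:,::-1])
E
```

```text
[308.3 208.2] [ 0.5041 -0.1582] [np.float64(0.0422), np.float64(0.1175)] -161.1
[249.2 199. ] [0.5331 0.0116] [np.float64(0.0426), np.float64(0.1184)] -165.0
[186.5 181. ] [0.5881 0.1927] [np.float64(0.0436), np.float64(0.1189)] -166.1
[295.  150.8] [ 0.6726 -0.1239] [np.float64(0.0422), np.float64(0.1176)] -143.1
[345.5  31. ] [ 1.0376 -0.2853] [np.float64(0.2641), np.float64(0.0993)] -89.8
spool [0.43514663 0.16281348 0.04      ] jar [0.34195958 0.45105223 0.075     ] guide foot top [0.55671848 0.01873709 0.055     ]
```

View pics/s1.png

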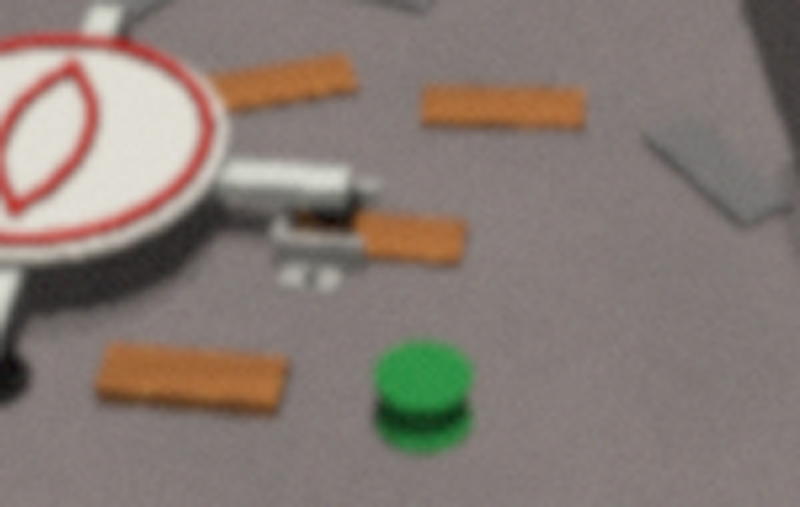

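View pics/t1.png

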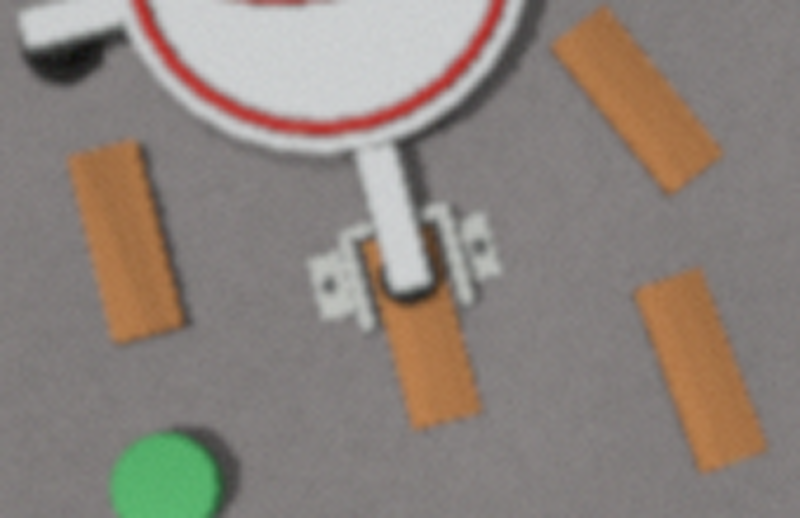

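Left piece (100–288, 345–412) in the side crop looks thicker than the others. I'll test 8 mm against 16 mm by silhouette in the side view.

Run:
```python
from h import *
im=read_camera("top");s=read_camera("side")
hsv=cv2.cvtColor(s,cv2.COLOR_RGB2HSV);m=cv2.inRange(hsv,(5,110,40),(22,255,255))
for c in orange(im)[:4]:
    r=cv2.minAreaRect(c)
    for h in(.008,.016):
        P=np.array([ray("top",*p,h)[:2] for p in cv2.boxPoints(r)]);C=P.mean(0)
        # set true size
        e0=P[1]-P[0];e1=P[2]-P[1]
        if np.linalg.norm(e0)>np.linalg.norm(e1): e0,e1=e1,e0
        x=e1/np.linalg.norm(e1);y=np.array([-x[1],x[0]])
        pts=[proj("side",np.r_[C+a*.06*x+b*.022*y,z]) for a in(-1,1) for b in(-1,1) for z in(0,h)]
        hull=cv2.convexHull((np.array(pts)*16).astype(np.int32))
        M=np.zeros(m.shape,np.uint8);cv2.fillConvexPoly(M,hull,255,shift=4)
        roi=cv2.dilate(M,np.ones((9,9)))
        print(C.round(4),h,"model",(M>0).sum(),"obs",((m>0)&(roi>0)).sum(),"iou",((M&m)>0).sum()/(((M|m)&roi)>0).sum())
```

```text
[ 0.5041 -0.1582] 0.008 model 302 obs 215 iou 0.7119205298013245
[ 0.5036 -0.1571] 0.016 model 350 obs 215 iou 0.6142857142857143
[0.5332 0.0114] 0.008 model 346 obs 172 iou 0.49710982658959535
[0.5324 0.0114] 0.016 model 407 obs 172 iou 0.4226044226044226
[0.5885 0.1927] 0.008 model 407 obs 359 iou 0.8547215496368039
[0.5873 0.1914] 0.016 model 472 obs 359 iou 0.760593220338983
[ 0.6726 -0.1238] 0.008 model 288 obs 175 iou 0.6076388888888888
[ 0.6708 -0.1229] 0.016 model 348 obs 175 iou 0.5028735632183908
```

```bash
cat >> h.py <<'E'
from scipy.spatial.transform import Rotation as R
def quat(yaw):  # tool down, tool x at yaw
    M=np.array([[np.cos(yaw),np.sin(yaw),0],[np.sin(yaw),-np.cos(yaw),0],[0,0,-1]])
    q=R.from_matrix(M).as_quat();return np.r_[q[3],q[:3]]
def wristT():
    q=get_ee_rot();T=np.eye(4);T[:3,:3]=R.from_quat(np.r_[q[1:],q[0]]).as_matrix();T[:3,3]=get_tcp_pos()
    return T@camera_info("wrist")["tool_from_camera"]
E
python3 - <<'E'
from h import *
move_pose([0.50,0.03,0.24],quat(np.radians(15)))
T=wristT();im=read_camera("wrist");np.savez("w1.npz",T=T,im=im)
cv2.imwrite("pics/w1.png",cv2.resize(im[:,:,::-1],(800,600),interpolation=cv2.INTER_CUBIC))
print(get_tcp_pos(),get_time())
for c in orange(im,300):
    r=cv2.minAreaRect(c);print(np.round(r[0],1),np.round(r[1],1),[ray("wrist",*p,0.008,T)[:2].round(4) for p in cv2.boxPoints(r)])
E
```

```text
[0.50014834 0.02936791 0.23996148] 2.675
[ 68.9 331.3] [61.6 23.5] [array([0.2339, 0.2531]), array([0.2447, 0.2218]), array([0.139 , 0.2056]), array([0.1274, 0.239 ])]
[449.  329.9] [66.6 26.6] [array([ 0.3691, -0.2488]), array([ 0.3874, -0.2795]), array([ 0.2906, -0.3486]), array([ 0.2703, -0.3161])]
[406.1 192.9] [36.8 94.1] [array([ 0.4416, -0.1559]), array([ 0.5588, -0.1173]), array([ 0.5678, -0.1609]), array([ 0.4511, -0.2036])]
[282.5 136. ] [100.  37.] [array([0.5846, 0.0468]), array([0.5954, 0.0061]), array([ 0.482 , -0.0286]), array([0.4702, 0.0159])]
[434.6  48.1] [108.8  44.4] [array([ 0.706 , -0.0708]), array([ 0.7265, -0.1113]), array([ 0.6346, -0.1831]), array([ 0.6114, -0.1396])]
[136.2  51.4] [106.7  42.1] [array([0.6264, 0.2265]), array([0.6412, 0.184 ]), array([0.5361, 0.1562]), array([0.5197, 0.2025])]
```

View pics/w1.png

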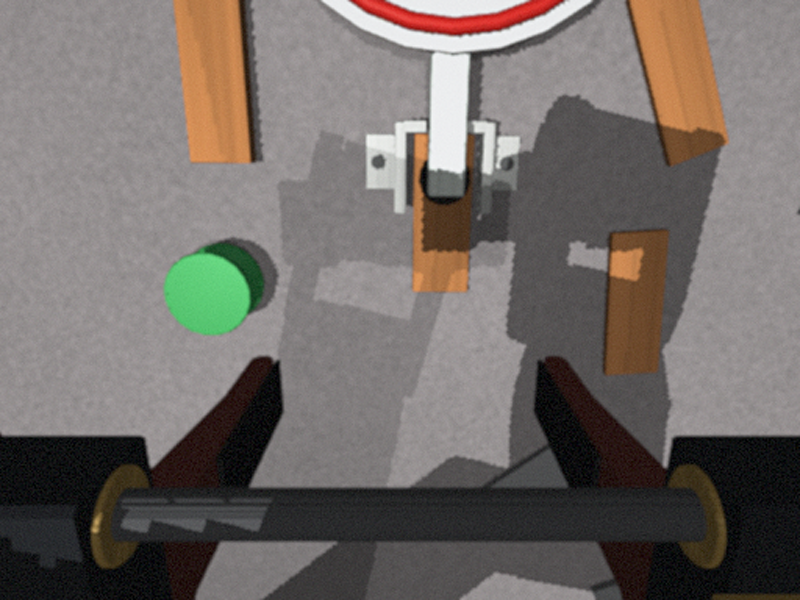

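The wrist view shows the guide piece's tail at (414–468, 291), the left piece's near end at (190–250, 162) and the right plate's tail at (605–660, 373). I'll triangulate the top-face corners across the two cameras to get thicknesses.

```bash
python3 - <<'E'
from h import *
T=np.load("w1.npz")["T"]
def tri(t,w):
    t=(t[0]/4.706+160-.4,t[1]/4.706+130-.4);w=(w[0]*.64-.2,w[1]*.64-.2)
    o=[];d=[]
    A=np.zeros((3,3));b=np.zeros(3)
    for n,p,TT in(("top",t,camera_info("top")["T"]),("wrist",w,T)):
        c=TT[:3,3];v=ray(n,*p,0,TT)-c;v/=np.linalg.norm(v);M=np.eye(3)-np.outer(v,v);A+=M;b+=M@c
    return np.linalg.solve(A,b).round(4)
for n,t,w in(("home",(413,428),(414,291)),("home",(481,411),(468,291)),("left",(115,342),(190,162)),("left",(185,325),(250,162)),("right",(703,472),(605,373)),("right",(766,452),(660,374)),("far",(672,192),(668,165)),("far",(721,152),(725,142))):print(n,tri(t,w), ray("wrist",w[0]*.64-.2,w[1]*.64-.2,.008,T).round(4))
E
python3 - <<'E'
import numpy as np,cv2
d=np.load("w1.npz")["im"]
c=[d[70:200,240:340],d[0:115,95:180],d[140:250,370:440]]
c=[cv2.resize(x,(260,int(x.shape[0]*260/x.shape[1])),interpolation=cv2.INTER_CUBIC) for x in c]
H=max(x.shape[0] for x in c)
cv2.imwrite("pics/w1c.png",np.hstack([np.pad(x,((0,H-x.shape[0]),(0,0),(0,0))) for x in c])[:,:,::-1])
E
```

```text
home [0.471  0.0165 0.0116] [0.4704 0.015  0.008 ]
home [ 0.4812 -0.0251  0.0094] [ 0.4815 -0.0266  0.008 ]
left [0.5249 0.1977 0.0173] [0.5234 0.201  0.008 ]
left [0.5354 0.1561 0.0144] [0.5349 0.1581 0.008 ]
right [ 0.4418 -0.159   0.0061] [ 0.4427 -0.1583  0.008 ]
right [ 0.4545 -0.1972  0.0152] [ 0.4537 -0.2032  0.008 ]
far [ 0.6143 -0.1447  0.0022] [ 0.6128 -0.1416  0.008 ]
far [ 0.6387 -0.1751  0.0085] [ 0.6387 -0.1753  0.008 ]
```

View pics/w1c.png

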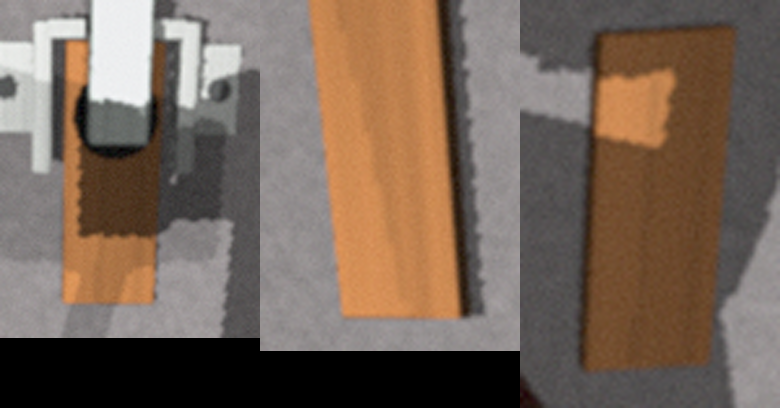

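The left piece is the thick block (top at about 16 mm) and plate_c is home (top at about 8–10 mm). So the two right-hand plates go in. First, the right one.

```bash
cat >> h.py <<'E'
G=np.array([.5615,.018]);YG=np.radians(15)
def g(x,y=0,z=0):
    c,s=np.cos(YG),np.sin(YG);return [G[0]+c*x-s*y,G[1]+s*x+c*y,z]
OFF=.040;ZG=.003
def pick(mid,yaw):
    yaw=np.radians(yaw);p=np.array(mid)-OFF*np.array([np.cos(yaw),np.sin(yaw)])
    command_gripper(1.0);move_pose([*p,.09],quat(yaw));movel([*p,ZG],v=.12)
    command_gripper(0.0);print("grip",get_grip_width()*88,get_finger_force())
    movel([*p,.09],v=.15)
def insert(bottom,clear):
    z=ZG+bottom+clear
    move_pose(g(-.129-OFF,0,.09),quat(YG));movel(g(-.129-OFF,0,z),v=.12)
    print("held",get_grip_width()*88)
    hit=movel(g(-.029-OFF+.006,0,z),v=.04,until_force=8)
    t=np.array(get_tcp_pos())[:2]-G;print("hit",hit,"guide xy",t@[np.cos(YG),np.sin(YG)],t@[-np.sin(YG),np.cos(YG)],"F",get_ft_force(),get_time())
E
python3 - <<'E'
from h import *
T=np.load("w1.npz")["T"]
def gf(p):
    t=p[:2]-G;return np.round([t@[np.cos(YG),np.sin(YG)],t@[-np.sin(YG),np.cos(YG)]],4)
for n,u,v,z in(("railL",50,100,.026),("railR",180,100,.026),("legend",120,147,.055),("tail",110,303,.008)):print(n,gf(ray("wrist",240+u/2.6-.3,70+v/2.6-.3,z,T)))
pick([.5045,-.159],18.9)
insert(.008,.0012)
im=read_camera("wrist");cv2.imwrite("pics/w2.png",cv2.resize(im[:,:,::-1],(640,480)))
E
```

```text
railL [0.0061 0.0276]
railR [ 0.0061 -0.0278]
legend [-0.0107 -0.0005]
tail [-0.0891 -0.0008]
grip 43.78393937099603 29.99439686536789
held 43.296996782330766
hit True guide xy -0.069273592703656 0.0006466189585334322 F [ 0.06353223 -0.50097851  0.15907409] 10.0667
```

View pics/w2.png

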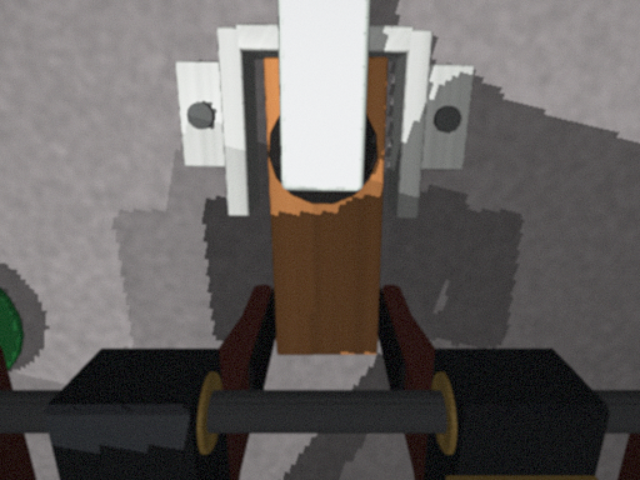

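Calibration is spot on: the plate hit the lips at x = -69 mm (predicted -69) and is centred in the guide. I'll release it and do the far plate.

Run:
```python
from h import *
command_gripper(1.0);p=get_tcp_pos();movel([p[0],p[1],.10],v=.15)
pick([.6726,-.1238],36.9)
insert(.016,.0008)
im=read_camera("wrist");cv2.imwrite("pics/w3.png",cv2.resize(im[:,:,::-1],(640,480)))
```

```text
grip 43.82775194376826 29.99973624944687
held 43.601649603060885
hit True guide xy -0.06981900553724257 0.0006443193989227852 F [-1.21471234  0.04723341  3.3218501 ] 19.2
```

View pics/w3.png

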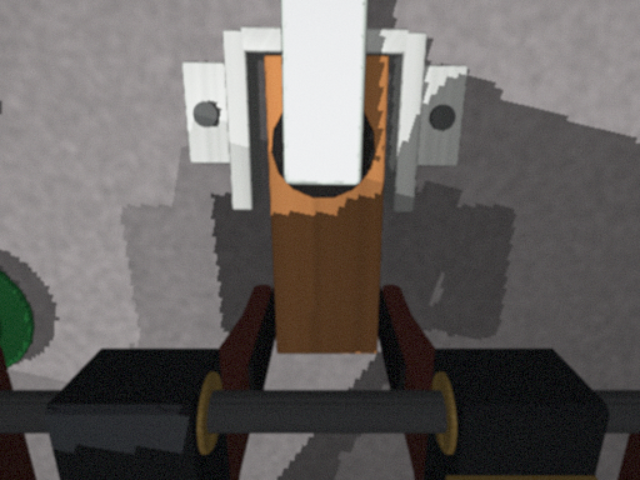

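The third plate is home as well: its leading end is at the lips (row 55) and its tail at row 352. Next I'll release it, press on the leg and check.

Run:
```python
from h import *
command_gripper(1.0);wait(.4);p=get_tcp_pos();movel([p[0],p[1],.11],v=.15)
command_gripper(0.0);move_pose(g(0,0,.10),quat(YG));movel(g(0,0,.062),v=.1)
hit=movel(g(0,0,.042),v=.015,until_force=12);wait(.1)
print(hit,get_tcp_pos(),get_ft_force())
f0=get_ft_force();z=get_tcp_pos()[2]
if f0[2]<9: movel(g(0,0,z-.003),v=.01,until_force=8)
for _ in range(4): wait(.1);print(get_ft_force().round(1),get_tcp_pos()[2])
```

```text
True [0.56116094 0.01788655 0.05350342] [-1.83664617  1.2303358   6.50070765]
[-2.6 -0.3  6.3] 0.053506793745658664
[-1.6 -0.5  7.1] 0.05350393644413069
[-0.8 -0.4  6.2] 0.053497888919877966
[-1.2 -0.6  6.4] 0.053507928184193455
```

Run:
```python
from h import *
for _ in range(4):
    if get_ft_force()[2]>14: break
    movel(g(0,0,get_tcp_pos()[2]-.0015),v=.01);wait(.1);print(get_ft_force().round(1),get_tcp_pos()[2])
wait(.5);print(get_ft_force().round(1),get_tcp_pos()[2])
movel(g(0,0,.12),v=.1);move_pose(g(-.12,0,.25),quat(YG))
wait(.3);im=read_camera("wrist");cv2.imwrite("pics/w4.png",cv2.resize(im[:,:,::-1],(640,480)));print(get_time())
```

```text
[-6.2 -1.1 19.2] 0.05334731957308457
[-6.7 -1.2 18.9] 0.05334603676016743
27.7333
```

View pics/w4.png

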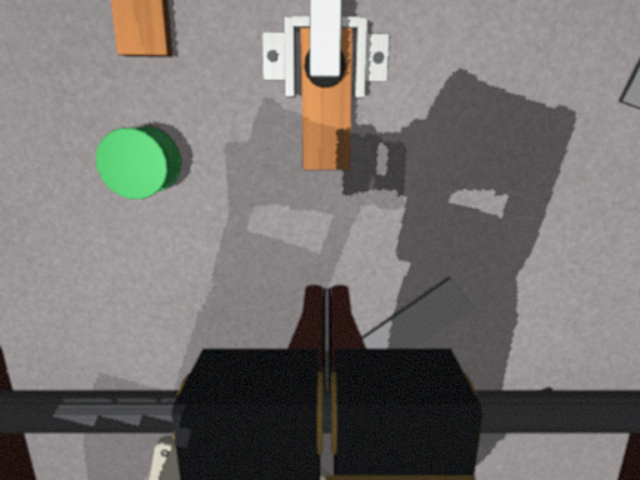

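The top plate is home (tail at row 170, in line with the rails), and the leg held firm under 19 N with about 2 mm of give. The block and spool are where they were.

```bash
python3 -c "
from station import *
print(job_done())"
```

```text
the job is handed in; nothing more can be done
None
```

The job is handed in: I slid two thin plates on top of the one already home, making 24 mm of packing. The leg gave only about 2 mm under a 19 N press, and I left the block, spool, jar and mug alone; no verdict came back.

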